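Close the stocked parts bins, leave the empty one out

TASK

The blue bin full of zinc brackets and the blue bin full of pipe collars have been left drawn out of the rack: with the fingertips, gently push each of them by its front all the way home to its stop, in either order and without slamming. Leave the empty blue bin drawn out just as it is, as the signal for a refill. Do not grip or lift anything, do not reach into the bins, and leave the loose parts and tools around them where they are.

Things in the scene. Friction and masses are not known exactly. Their poses are not given: they have to be found in the camera images.
- rack: fixed dark grey rack: base board 270 (x) x 540 (y) x 20 mm, low guide rails between three bays at its y = +125, 0, -125 mm, back panel 120 mm high at its far side, nothing above the bins. Origin: centre of the board's underside, on the bench. x: the way bins are pushed shut, away from the robot; y: left. Bin order varies
- bracket_bin (a joint): how far the blue bin full of zinc angle brackets is drawn out, in m: 0 = fully home at a hard stop, grows as it comes out towards the robot (along the rack's -x), at most 0.15. It runs on straight runners, stays where it is left and needs about 3 N plus slight drag to move
- bracket_bin_front (a point): centre of the blue bin full of zinc angle brackets's flat upright outer front face, 54 mm above the bench; moves with the bin; 145 mm in front (-x) of the rack's origin when home. Front: 113 wide, 60 high (24 to 84 mm above the bench), 6 thick. Bin 260 mm long, side walls rise to 109 mm above the bench at the rear. 12 mm gaps between bins
- collar_bin (a joint): how far the blue bin full of upright zinc pipe collars (short tubes) is drawn out, in m: 0 = fully home at a hard stop, grows as it comes out towards the robot (along the rack's -x), at most 0.15. It runs on straight runners, stays where it is left and needs about 3 N plus slight drag to move
- collar_bin_front (a point): centre of the blue bin full of upright zinc pipe collars (short tubes)'s flat upright outer front face, 54 mm above the bench; moves with the bin; 145 mm in front (-x) of the rack's origin when home. Front: 113 wide, 60 high (24 to 84 mm above the bench), 6 thick. Bin 260 mm long, side walls rise to 109 mm above the bench at the rear. 12 mm gaps between bins
- empty_bin (a joint): how far the empty blue bin is drawn out, in m: 0 = fully home at a hard stop, grows as it comes out towards the robot (along the rack's -x), at most 0.15. It runs on straight runners, stays where it is left and needs about 3 N plus slight drag to move
- empty_bin_front (a point): centre of the empty blue bin's flat upright outer front face, 54 mm above the bench; moves with the bin; 145 mm in front (-x) of the rack's origin when home. Front: 113 wide, 60 high (24 to 84 mm above the bench), 6 thick. Bin 260 mm long, side walls rise to 109 mm above the bench at the rear. 12 mm gaps between bins
- bracket_inside: the brackets and the inner faces of the bracket bin; origin at the middle of its inner floor, 28 mm above the bench; moves with the bin
- collar_inside: the collars and the inner faces of the collar bin; origin at the middle of its inner floor, 28 mm above the bench; moves with the bin
- empty_inside: the inner faces of the empty bin; origin at the middle of its inner floor, 28 mm above the bench; moves with the bin
- loose_collar: loose zinc pipe collar, ring 40 outside diameter, 45 high, standing on the rack's base board left of the bins; origin centre of its underside (sizes in mm); not to be disturbed
- loose_bracket: loose zinc angle bracket 45 x 30 x 40 high, on the rack's base board right of the bins; origin centre of its underside (sizes in mm); not to be disturbed
- carton: loose cardboard carton 100 x 80 x 70 high on the bench; origin centre of its underside (sizes in mm); not to be disturbed
- tape_roll: loose pink roll of tape lying flat, 96 diameter, 25 high; origin centre of its underside (sizes in mm); not to be disturbed
- screwdriver: loose screwdriver with yellow handle lying on the bench, about 200 long; origin near its middle, x axis along its length (sizes in mm); not to be disturbed
- wrench: loose steel wrench lying on the bench, about 180 long; origin near its middle, x axis along its length (sizes in mm); not to be disturbed
- screw_jar: loose grey screw-top jar with black cap, 60 diameter, 85 high; origin centre of its underside (sizes in mm); not to be disturbed

How it is judged:
At the end, for the whole second after the job is handed in: The bracket bin and the collar bin are both within 6 mm of fully home and at rest; the empty bin is still drawn out, within 10 mm of where it stood; every loose part and tool is within 20 mm of where it stood (value of joint each of bracket_bin, collar_bin below 0.006 m and distance of empty_bin_front from where it was at the start of the episode below 0.01 m and value of joint empty_bin above 0.035 m and velocity of joint bracket_bin between -0.01 and 0.01 m/s and velocity of joint collar_bin between -0.01 and 0.01 m/s and distance of each of loose_collar, loose_bracket, carton, tape_roll, screwdriver, wrench, screw_jar from where it was at the start of the episode below 0.02 m); the robot touches nothing.
It fails at once if the empty bin is shifted by more than 10 mm (distance of empty_bin_front from where it was at the start of the episode above 0.01 m).
It fails at once if a bin is slammed (moves faster than 0.4 m/s) (velocity of joint any of bracket_bin, collar_bin below -0.4 m/s).
It fails at once if the fingers reach into a bin or pinch its wall (over 1 N on its contents or inner faces) (contact force between the fingers and bracket_inside above 1 N or contact force between the fingers and collar_inside above 1 N or contact force between the fingers and empty_inside above 1 N).
It fails at once if a loose part or tool is lifted, carried or shifted by more than 20 mm (distance of any of loose_collar, loose_bracket, carton, tape_roll, screwdriver, wrench, screw_jar from where it was at the start of the episode above 0.02 m).
It also fails if it takes over 48 s, if anything falls off the work surface, if the arm or the gripper's body presses on something with over 40 N, if the wrist force passes 120 N, or if a joint passes its speed limit or range.

ROBOT

A 6-joint arm with a two-finger parallel gripper is mounted at the origin on the work surface. World frame = base frame: x ahead of the robot, y to its left, z up, the work surface at z = 0. Lengths are in m, angles in rad, forces in N, time in s.
With the tool pointing down it reaches from about 0.275 to 0.825 m from the base axis. Payload 4.9 kg.
Tool frame: the origin (TCP) lies at the very end of the fingers, on their centre line; the grasp point (between the pads) lies 19 mm behind it; z points along the fingers, x is the direction in which the jaws open and shut, and the axes are right-handed (so a half turn about z gives the same grasp; the last joint's range is limited). The gripper opens to 85 mm and grips with 20 to 120 N. Pads are 22 mm wide; open, the fingers measure 114 mm over their backs; the gripper's body (76 mm by 85 mm) begins 54 mm behind the grasp point. The pads swing forward as they close: fully open they stand 13 mm farther back than shut.
Start: joints at [-1.434, 0.326, -0.193, 1.052, 0, 1.437], TCP at [0.147, -0.53, 0.231] pointing down, gripper open.
Joint ranges: [-2.65, 2.65], [-0.97, 1.79], [-1.3, 1.35], [-1.93, 2.1], [-1.47, 1.37], [-3.14, 3.14]. Speed limits (rad/s): [2.57, 2.57, 3.14, 3.14, 3.14, 3.14].

INTERFACE

Orientations are given as a unit quaternion [w, x, y, z].
In Python, from rig import bot gives the robot as it stands.
- The arm moves only by the tool move_arm, never from a script. Its argument "series" is a list of rows, each an object with "translation": the shift along the tool's x, y, z in mm, a list of three; "twist": the turn about the tool's z in degrees; "gripper": the finger opening in mm, from 0 to 85.4. A call has 1 to 12 rows; each row shifts and turns the commanded pose from where the row before left it, along the tool's axes as they then stand; what a row does not reach is not made up. A row lasts 1/8 s, in which the tool goes at most 62.5 mm and 10.7 degrees, less where a joint would pass 70% of its speed; a pose out of reach is approached as far as the arm can. A call with a gripper value outside its range is refused whole. The fingers move at their own pace and stop on an object; "grip_force" is the grip in N (left out, the last holds). Time passes only in rows, so rows that do not move let the fingers close. It gives the time, the measured TCP pose, the force and the opening at its end, in the units of the state.
- bot.get_obs(): the state, without advancing time (a new reading comes with each control period).
- bot.capture(name): name is "scene" or "top"; returns a dict with "image" (420x560x3 uint8, red, green, blue), "z_map" (420x560 float32, m along the optical axis (not along the pixel's ray), 0 where there is no reading), "K" (3x3 intrinsics, pixels), "rvec" (rotation vector, rad) and "tvec" (3), from world to camera coordinates, as OpenCV has them. Camera axes: x right, y down, z forward; pixel columns grow to the right and rows downward; lengths in m; the calibration is good to about 2 mm. A picture is of the moment at which its call begins.
- bot.sign_off(): hands the job in, once; it reports no verdict.
The state is a dict: "time_s": time; "joints": joint angles; "dq": joint speeds; "joint_torque": joint torques, N m; "eef_pos": TCP position; "tool_rot": TCP orientation; "force": force on the tool from outside, world axes, zero at the start; "ft_torque": the same for the moment, N m; "finger_gap": finger opening in m.
Only numpy, scipy, OpenCV 4.12 (cv2) and the standard library are available. Lean on these libraries where they do the work, as an engineer would, in place of code of your own. Each camera call takes 0.05 s, during which the arm holds its last target.

## Working session

There is one attempt and no reset: what is moved stays moved. The work goes in short steps, Python scripts to look and compute and a tool call to move; the robot and the scene stay as the last step left them, time stands still between calls to the robot, and variables do not carry over. Pictures are saved under pics/ and viewed, and the job is handed in when it is done.

Besides the shell and the picture viewer there is one more tool, called after ">>>" by a JSON object that holds its "fn" and its "kwargs", one argument or row to a line. move_arm: Moves the arm, as the interface text tells. Its arguments: {"type":"object","properties":{"series":{"type":"array","items":{"type":"object","properties":{"translation":{"type":"array","items":{"type":"number"}},"twist":{"type":"number"},"gripper":{"type":"number"}}}},"grip_force":{"type":"number"}},"required":["series"]}

```bash
mkdir -p pics; python3 - <<'E'
from rig import bot
import cv2,numpy as np,pickle
print(bot.get_obs())
d={}
for n in("scene","top"):
    c=bot.capture(n);d[n]=c
    cv2.imwrite(f"pics/{n}0.png",c["image"][:,:,::-1]);print(n,c["K"],c["rvec"],c["tvec"])
pickle.dump(d,open("c0.pkl","wb"))
E
```

```text
{'time_s': 0.0, 'joints': array([-1.43420130e+00,  3.26926826e-01, -1.93590107e-01,  1.05200175e+00,
        2.60704123e-05,  1.43660689e+00]), 'dq': array([-1.52718244e-04,  4.42512055e-04, -2.33052263e-04, -3.87337649e-05,
       -2.95562260e-04, -1.14961889e-03]), 'joint_torque': array([ 2.34911698e-03, -4.43397760e+01,  2.62441921e+01,  1.52219954e-02,
       -2.18651610e-05,  4.56204248e-06]), 'eef_pos': array([ 0.14706222, -0.52936867,  0.23050876]), 'tool_rot': array([-6.17440644e-04,  7.96079908e-01, -6.05190910e-01, -6.00470971e-04]), 'force': array([ 0.17169432,  0.38625304, -1.14015297]), 'ft_torque': array([0.0062237 , 0.01609362, 0.01464583]), 'finger_gap': 0.08521129112580264}
scene [[440.61140731   0.         280.64870418]
 [  0.         440.61140731 207.32168674]
 [  0.           0.           1.        ]] [ 1.13154681  2.36278211 -0.99483902] [ 0.3497188  -0.25044516  1.77253275]
top [[526.72516472   0.         280.42860923]
 [  0.         526.72516472 212.23084081]
 [  0.           0.           1.        ]] [ 2.16657148 -2.2052422   0.09096633] [0.01133694 0.56571944 1.41643766]
```

View pics/scene0.png

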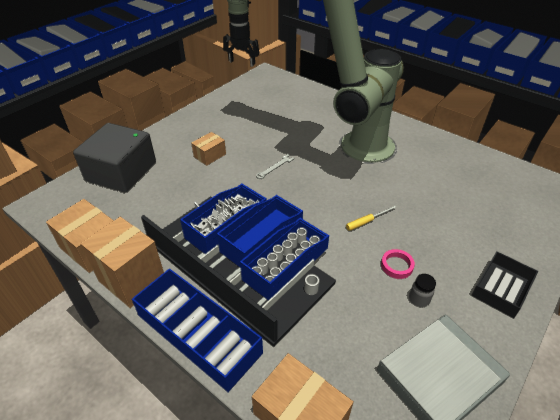

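View pics/top0.png

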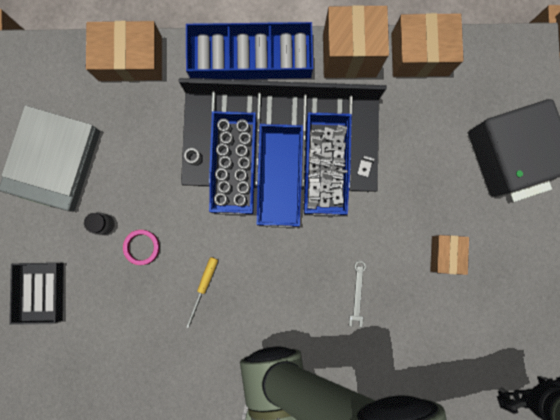

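The top view shows the collar bin at about (232,165), the empty bin at (280,175) and the bracket bin at (327,165). The screwdriver at (203,290) and the wrench at (358,293) lie in front of them. Next I'll measure the front faces and the rack yaw.

```bash
cat > h.py <<'E'
import numpy as np,cv2
def world(c):
    R,_=cv2.Rodrigues(c["rvec"]);z=c["z_map"];h,w=z.shape
    u,v=np.meshgrid(np.arange(w),np.arange(h))
    p=np.stack([(u-c["K"][0,2])/c["K"][0,0]*z,(v-c["K"][1,2])/c["K"][1,1]*z,z],-1)
    return (p-np.ravel(c["tvec"]))@R
def rays(c,uv,zp):
    R,_=cv2.Rodrigues(c["rvec"]);o=-R.T@np.ravel(c["tvec"])
    d=np.c_[(np.array(uv,float)-c["K"][:2,2])/c["K"][0,0],np.ones(len(uv))]@R
    return o+d*((zp-o[2])/d[:,2])[:,None]
def bins(c,boxes):
    hsv=cv2.cvtColor(c["image"],cv2.COLOR_RGB2HSV)
    m=cv2.inRange(hsv,(105,150,40),(130,255,255))>0
    P=world(c)
    for n,(u0,u1,v0,v1) in boxes.items():
        mm=np.zeros_like(m);mm[v0:v1,u0:u1]=m[v0:v1,u0:u1]
        q=P[mm];q=q[q[:,2]>0.07]
        # front lip: lowest image rows per column -> world at z=.084
        cols=[u for u in range(u0,u1) if mm[:,u].sum()>3]
        bot=[(u,np.where(mm[:,u])[0].max()+.5) for u in cols]
        X=rays(c,bot[5:-5],.084)
        l=np.polyfit(X[:,1],X[:,0],1)
        L=rays(c,[(cols[0]-.5,0.5*(v0+v1)),(cols[-1]+.5,.5*(v0+v1))],.09)
        ym=X[:,1].mean()
        print(n,"front x med",np.median(X[:,0]).round(4),"slope",l[0].round(3),"ymid",ym.round(4),"sides",L[:,1].round(4),"minx depth",np.percentile(q[:,0],1).round(4))
E
python3 - <<'E'
import pickle;from h import *
d=pickle.load(open("c0.pkl","rb"));c=d["top"]
bins(c,dict(col=(206,257,110,235),emp=(258,303,120,235),bra=(304,356,110,235)))
P=world(c)
# back panel top pixels z ~ .12
m=np.zeros(P.shape[:2],bool);m[75:105,175:390]=1
m&=(abs(P[...,2]-.12)<.006)
q=P[m];print(len(q),q.min(0),q.max(0))
rc=cv2.minAreaRect(q[:,:2].astype(np.float32));print(rc,cv2.boxPoints(rc))
# board top z=.02
m=np.zeros(P.shape[:2],bool);m[95:200,175:390]=1
m&=(abs(P[...,2]-.02)<.006);q=P[m];rc=cv2.minAreaRect(q[:,:2].astype(np.float32));print(rc,cv2.boxPoints(rc))
for n,(u,v) in dict(scr1=(188,326),scr2=(213,260),wr1=(360,263),wr2=(355,325)).items():print(n,P[v,u])
E
python3 - <<'E'
import cv2
i=cv2.imread("pics/top0.png")[70:240,170:400];cv2.imwrite("pics/crop0.png",cv2.resize(i,None,fx=3.4,fy=3.4,interpolation=cv2.INTER_CUBIC))
E
```

```text
col front x med 0.5651 slope 0.082 ymid 0.1269 sides [0.1853 0.0651] minx depth 0.5633
emp front x med 0.529 slope 0.074 ymid 0.0035 sides [ 0.0601 -0.0574] minx depth 0.4566
bra front x med 0.5582 slope 0.065 ymid -0.1198 sides [-0.0603 -0.1834] minx depth 0.5545
1018 [ 0.87228155 -0.27798645  0.1140058 ] [0.91302375 0.25830944 0.12596942]
((0.8922892808914185, -0.009799748659133911), (0.5374554991722107, 0.0151279391720891), 87.0300521850586) [[ 0.8708121  -0.27777466]
 [ 0.88591975 -0.27855846]
 [ 0.91376644  0.25817516]
 [ 0.8986588   0.25895897]]
((0.7449705600738525, -0.0012179017066955566), (0.5409192442893982, 0.28911036252975464), 87.41490936279297) [[ 0.5883639  -0.26488242]
 [ 0.8771801  -0.27792218]
 [ 0.90157723  0.2624466 ]
 [ 0.612761    0.27548638]]
scr1 [0.26318306 0.25590785 0.01464939]
scr2 [0.43929046 0.18594499 0.02441527]
wr1 [ 0.42349579 -0.21526405  0.00078374]
wr2 [ 0.25554413 -0.19656514  0.00144381]
```

View pics/crop0.png

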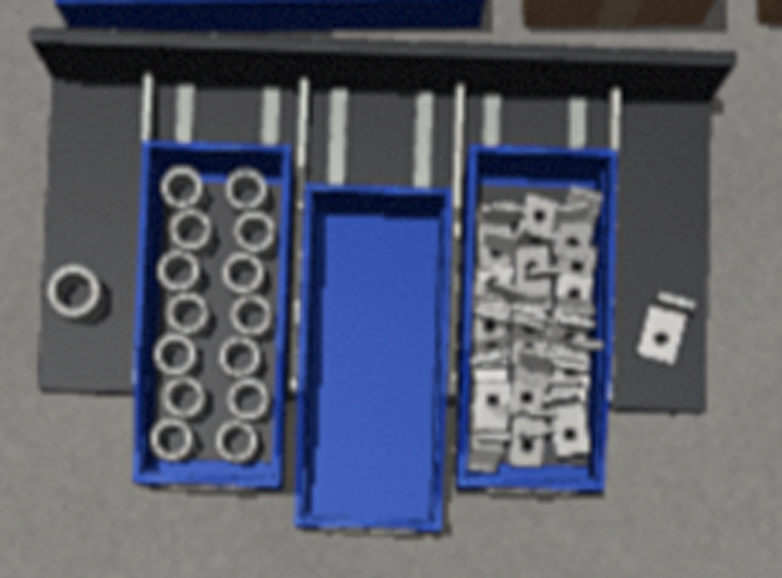

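```bash
python3 - <<'E'
import pickle;from h import *
d=pickle.load(open("c0.pkl","rb"));c=d["top"]
f=lambda x,y:(170+x/3.4-.35,70+y/3.4-.35)
print("board corners",rays(c,[f(40,391),f(705,411)],.02).round(4))
print("front top corners col",rays(c,[f(133,484),f(281,489)],.084).round(4))
print("emp",rays(c,[f(296,526),f(443,531)],.084).round(4))
print("bra",rays(c,[f(458,489),f(604,492)],.084).round(4))
print("panel top back",rays(c,[f(32,30),f(735,54)],.12).round(4))
P=world(c)
for n,(u0,u1) in dict(col=(212,250),emp=(262,298),bra=(308,345)).items():
    u=(u0+u1)//2
    print(n,[(v,P[v,u].round(3).tolist()) for v in range(206,232,2)][:13])
print("max z",[P[112:212,a:b,2].max() for a,b in((212,250),(262,298),(308,345))])
b=np.array([.0])
E
```

```text
board corners [[ 0.6465  0.2713  0.02  ]
 [ 0.621  -0.2648  0.02  ]]
front top corners col [[0.5649 0.1887 0.084 ]
 [0.5591 0.0753 0.084 ]]
emp [[ 0.5305  0.0642  0.084 ]
 [ 0.5246 -0.0484  0.084 ]]
bra [[ 0.5567 -0.0606  0.084 ]
 [ 0.5525 -0.1727  0.084 ]]
panel top back [[ 0.9102  0.2583  0.12  ]
 [ 0.883  -0.2771  0.12  ]]
col [(206, [0.585, 0.135, 0.029]), (208, [0.579, 0.136, 0.025]), (210, [0.569, 0.131, 0.085]), (212, [0.564, 0.131, 0.079]), (214, [0.565, 0.138, 0.003]), (216, [0.559, 0.138, 0.0]), (218, [0.554, 0.138, 0.001]), (220, [0.548, 0.138, 0.004]), (222, [0.543, 0.138, -0.001]), (224, [0.537, 0.139, -0.005]), (226, [0.532, 0.138, 0.002]), (228, [0.526, 0.139, -0.002]), (230, [0.521, 0.138, 0.003])]
emp [(206, [0.582, 0.002, 0.03]), (208, [0.577, 0.002, 0.027]), (210, [0.571, 0.002, 0.03]), (212, [0.566, 0.003, 0.03]), (214, [0.56, 0.003, 0.031]), (216, [0.555, 0.003, 0.023]), (218, [0.549, 0.003, 0.032]), (220, [0.544, 0.003, 0.024]), (222, [0.536, 0.003, 0.077]), (224, [0.53, 0.003, 0.084]), (226, [0.526, 0.003, 0.061]), (228, [0.524, 0.003, 0.005]), (230, [0.518, 0.003, 0.001])]
bra [(206, [0.579, -0.121, 0.046]), (208, [0.574, -0.122, 0.031]), (210, [0.565, -0.118, 0.078]), (212, [0.56, -0.117, 0.085]), (214, [0.555, -0.119, 0.068]), (216, [0.457, 0.012, 1.455]), (218, [0.549, -0.125, -0.002]), (220, [0.544, -0.124, 0.003]), (222, [0.538, -0.125, -0.001]), (224, [0.533, -0.124, -0.001]), (226, [0.527, -0.124, 0.002]), (228, [0.522, -0.124, -0.002]), (230, [0.516, -0.124, -0.001])]
max z [np.float64(1.4552735879580654), np.float64(1.4552735879580654), np.float64(1.4552735879580654)]
```

>>> {"fn": "move_arm", "kwargs": {
  "series": [
    {"twist": 9.2, "gripper": 0, "translation": [0, 0, 0]},
    {"twist": 9.1, "gripper": 0, "translation": [0, 0, 0]},
    {"translation": [-48, -36.9, 0], "gripper": 0, "twist": 0},
    {"translation": [-48, -36.9, 0], "gripper": 0, "twist": 0},
    {"translation": [-48, -36.9, 0], "gripper": 0, "twist": 0},
    {"translation": [-48, -36.9, 0], "gripper": 0, "twist": 0},
    {"translation": [-48, -36.9, 0], "gripper": 0, "twist": 0},
    {"translation": [-48, -36.9, 0], "gripper": 0, "twist": 0},
    {"translation": [-48, -36.9, 0], "gripper": 0, "twist": 0},
    {"translation": [-48, -36.9, 0], "gripper": 0, "twist": 0},
    {"translation": [-48, -36.9, 0], "gripper": 0, "twist": 0},
    {"translation": [0, 0, 0], "gripper": 0, "twist": 0}
  ]
}}

```text
time_s: 1.6
eef_pos: [0.5015, -0.1114, 0.2308]
tool_rot: [0.0, -0.692, 0.722, 0.0]
force: [-1.2, 1.0, -1.2]
finger_gap: -0.0005
```

>>> {"fn": "move_arm", "kwargs": {
  "series": [
    {"translation": [3, 0, 40], "twist": 0.4, "gripper": 0},
    {"translation": [0, 0, 45], "twist": 0, "gripper": 0},
    {"translation": [0, 0, 45], "twist": 0, "gripper": 0},
    {"translation": [0, 0, 35], "twist": 0, "gripper": 0},
    {"translation": [0, 0, 15], "twist": 0, "gripper": 0},
    {"translation": [0, 0, 0], "twist": 0, "gripper": 0}
  ]
}}

```text
time_s: 2.35
eef_pos: [0.4988, -0.1179, 0.0508]
tool_rot: [-0.0, -0.687, 0.727, 0.001]
force: [-0.4, 0.1, 0.1]
finger_gap: 0.0002
```

```bash
python3 - <<'E'
from rig import bot
import cv2
for n in("scene","top"):
    c=bot.capture(n);i=c["image"][:,:,::-1]
    i=i[70:260,170:400] if n=="top" else i[130:330,120:370]
    cv2.imwrite(f"pics/{n}1.png",cv2.resize(i,None,fx=3,fy=3))
print(bot.get_obs())
E
```

```text
{'time_s': 2.45, 'joints': array([-3.75644326e-01,  4.56926069e-01, -5.17006479e-01,  5.95261578e-01,
       -1.05753559e-04,  2.82199357e+00]), 'dq': array([ 0.00489288, -0.01159096,  0.00786363, -0.00100691,  0.0006705 ,
        0.00174975]), 'joint_torque': array([-8.29436956e-02, -4.33735406e+01,  1.88351208e+01,  3.83168121e-02,
       -4.37396826e-03, -1.44302572e-03]), 'eef_pos': array([ 0.500411  , -0.11826537,  0.05239359]), 'tool_rot': array([ 2.91717640e-04, -6.87016522e-01,  7.26641351e-01, -7.47969979e-04]), 'force': array([-0.24689139,  1.09371481,  0.22728614]), 'ft_torque': array([ 0.00402115, -0.01636708, -0.004612  ]), 'finger_gap': 0.00019631938441217595}
```

View pics/top1.png

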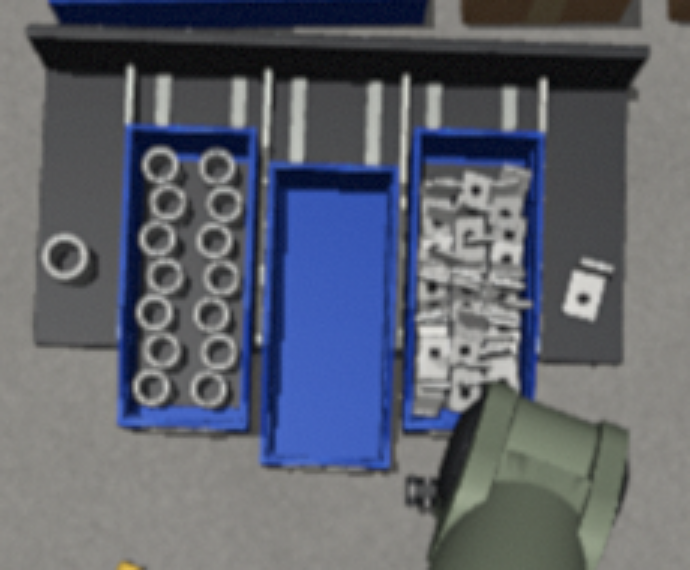

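View pics/scene1.png

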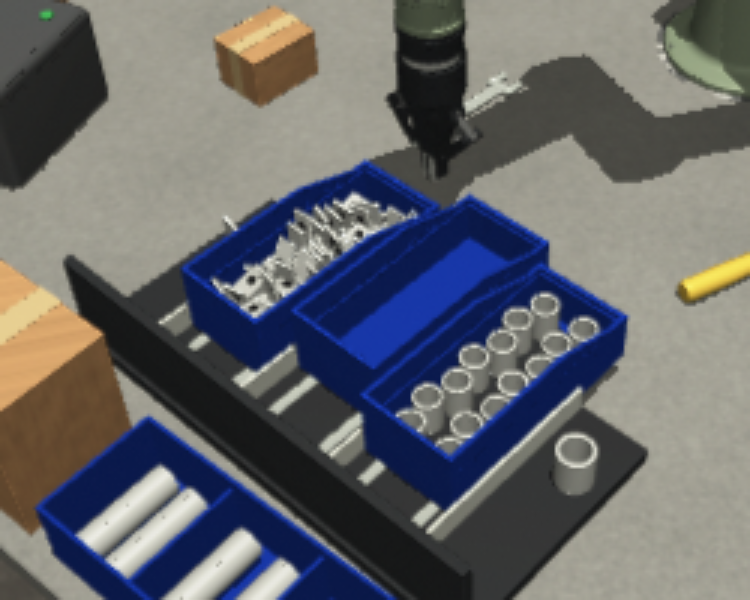

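The bracket bin is still where it was, and the closed fingers stand upright in front of it. I'll approach, then push slowly.

>>> {"fn": "move_arm", "kwargs": {
  "series": [
    {"translation": [0, -12, 0], "twist": 0, "gripper": 0},
    {"translation": [0, -12, 0], "twist": 0, "gripper": 0},
    {"translation": [0, -8, 0], "twist": 0, "gripper": 0},
    {"translation": [0, -5, 0], "twist": 0, "gripper": 0},
    {"translation": [0, -5, 0], "twist": 0, "gripper": 0},
    {"translation": [0, -5, 0], "twist": 0, "gripper": 0},
    {"translation": [0, -5, 0], "twist": 0, "gripper": 0},
    {"translation": [0, -5, 0], "twist": 0, "gripper": 0}
  ]
}}

```text
time_s: 3.45
eef_pos: [0.5561, -0.1206, 0.0511]
tool_rot: [-0.0, -0.687, 0.727, 0.001]
force: [-3.4, 1.0, 0.9]
finger_gap: -0.0001
```

>>> {"fn": "move_arm", "kwargs": {
  "series": [
    {"translation": [0, -5, 0], "twist": 0, "gripper": 0},
    {"translation": [0, -5, 0], "twist": 0, "gripper": 0},
    {"translation": [0, -5, 0], "twist": 0, "gripper": 0},
    {"translation": [0, -5, 0], "twist": 0, "gripper": 0},
    {"translation": [0, -5, 0], "twist": 0, "gripper": 0}
  ]
}}

```text
time_s: 4.08
eef_pos: [0.5817, -0.1219, 0.0511]
tool_rot: [0.0, -0.687, 0.726, 0.0]
force: [-2.1, 2.0, -0.6]
finger_gap: 0.0001
```

>>> {"fn": "move_arm", "kwargs": {
  "series": [
    {"translation": [0, -4, 0], "twist": 0, "gripper": 0},
    {"translation": [0, -4, 0], "twist": 0, "gripper": 0},
    {"translation": [0, -3, 0], "twist": 0, "gripper": 0},
    {"translation": [0, -2, 0], "twist": 0, "gripper": 0}
  ]
}}

```text
time_s: 4.58
eef_pos: [0.5947, -0.1229, 0.0513]
tool_rot: [-0.0, -0.687, 0.726, -0.0]
force: [-2.7, 0.8, -0.2]
finger_gap: 0.0
```

>>> {"fn": "move_arm", "kwargs": {
  "series": [
    {"translation": [0, -2, 0], "twist": 0, "gripper": 0},
    {"translation": [0, -2, 0], "twist": 0, "gripper": 0}
  ]
}}

```text
time_s: 4.82
eef_pos: [0.5986, -0.1232, 0.0513]
tool_rot: [-0.0, -0.687, 0.727, -0.0]
force: [-2.3, 1.2, -0.5]
finger_gap: 0.0
```

>>> {"fn": "move_arm", "kwargs": {
  "series": [
    {"translation": [0, -2, 0], "twist": 0, "gripper": 0},
    {"translation": [0, -2, 0], "twist": 0, "gripper": 0}
  ]
}}

```text
time_s: 5.08
eef_pos: [0.6026, -0.1233, 0.0513]
tool_rot: [-0.0, -0.687, 0.726, 0.0]
force: [-2.1, 2.6, 0.6]
finger_gap: 0.0001
```

>>> {"fn": "move_arm", "kwargs": {
  "series": [
    {"translation": [0, -2, 0], "twist": 0, "gripper": 0},
    {"translation": [0, -1, 0], "twist": 0, "gripper": 0}
  ]
}}

```text
time_s: 5.32
eef_pos: [0.6058, -0.1235, 0.0513]
tool_rot: [0.0, -0.687, 0.726, -0.0]
force: [-2.5, 1.7, -0.9]
finger_gap: -0.0001
```

>>> {"fn": "move_arm", "kwargs": {
  "series": [
    {"translation": [0, -1, 0], "twist": 0, "gripper": 0},
    {"translation": [0, -1, 0], "twist": 0, "gripper": 0}
  ]
}}

```text
time_s: 5.58
eef_pos: [0.6062, -0.1235, 0.0513]
tool_rot: [-0.001, -0.687, 0.727, 0.001]
force: [-7.9, 2.3, 4.7]
finger_gap: -0.0001
```

>>> {"fn": "move_arm", "kwargs": {
  "series": [
    {"translation": [0, -1, 0], "twist": 0, "gripper": 0},
    {"translation": [0, -1, 0], "twist": 0, "gripper": 0}
  ]
}}

```text
time_s: 5.82
eef_pos: [0.6061, -0.1236, 0.0513]
tool_rot: [-0.002, -0.687, 0.727, 0.002]
force: [-14.3, 1.3, 9.8]
finger_gap: -0.0003
```

The force has risen to 14 N and x has stopped at 0.606, so the bracket bin is at its stop. I'll back off, lift, and go over to the collar bin.

>>> {"fn": "move_arm", "kwargs": {
  "series": [
    {"translation": [0, 8, 0], "twist": 0, "gripper": 0},
    {"translation": [0, 30, 0], "twist": 0, "gripper": 0},
    {"translation": [0, 50, 0], "twist": 0, "gripper": 0},
    {"translation": [0, 47, 0], "twist": 0, "gripper": 0},
    {"translation": [0, 0, -50], "twist": 0, "gripper": 0},
    {"translation": [0, 0, -60], "twist": 0, "gripper": 0},
    {"translation": [-30, 0, 0], "twist": 0, "gripper": 0},
    {"translation": [-55, 0, 0], "twist": 0, "gripper": 0},
    {"translation": [-55, 0, 0], "twist": 0, "gripper": 0},
    {"translation": [-55, 0, 0], "twist": 0, "gripper": 0},
    {"translation": [-55, 0, 0], "twist": 0, "gripper": 0},
    {"translation": [0, 0, 0], "twist": 0, "gripper": 0}
  ]
}}

```text
time_s: 7.32
eef_pos: [0.4883, 0.0886, 0.1627]
tool_rot: [-0.014, 0.71, -0.704, -0.012]
force: [-0.5, 0.6, -0.3]
finger_gap: -0.0001
```

```bash
python3 - <<'E'
from rig import bot
import cv2
from h import *
for n in("scene","top"):
    c=bot.capture(n);i=c["image"][:,:,::-1]
    i=i[70:260,170:400] if n=="top" else i[130:330,120:370]
    cv2.imwrite(f"pics/{n}2.png",cv2.resize(i,None,fx=3,fy=3))
print(bot.get_obs()["eef_pos"])
E
```

```text
[0.48768594 0.08724014 0.16241172]
```

View pics/top2.png

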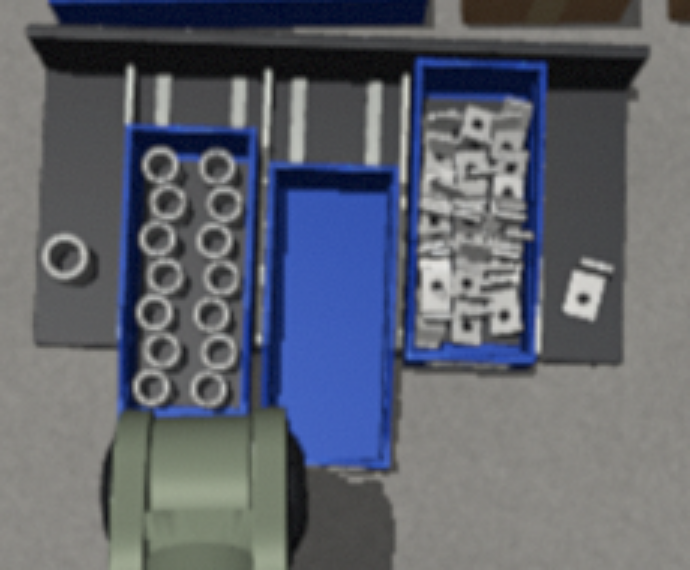

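View pics/scene2.png

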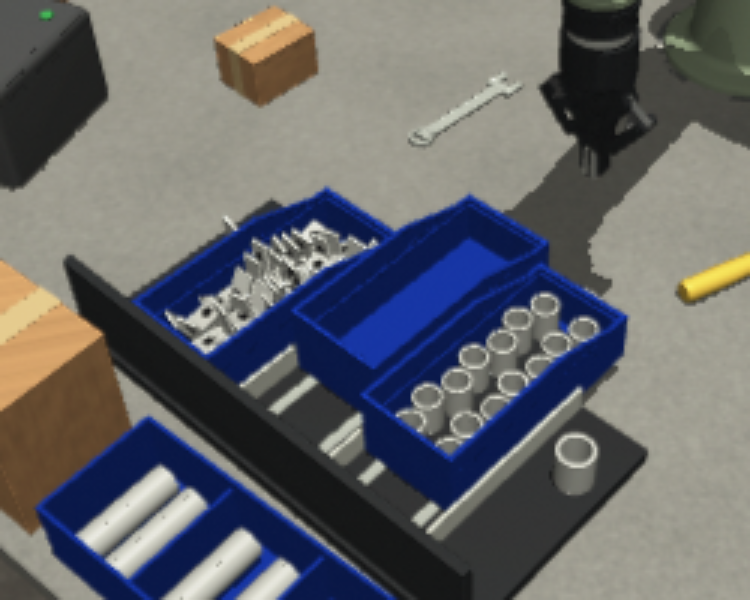

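```bash
python3 - <<'E'
from rig import bot
o=bot.get_obs();print(o["joints"],o["tool_rot"],o["eef_pos"])
E
```

```text
[ 0.00564375  0.28354133 -0.44340619  0.84262621  0.03586536  3.14062634] [-0.01308314  0.70933345 -0.70464469 -0.01227809] [0.48768594 0.08724014 0.16241172]
```

The wrist joint ran up against its range limit here, which tilted the tool slightly. I'll give it a half turn the other way at this height, which is clear of everything.

>>> {"fn": "move_arm", "kwargs": {
  "series": [
    {"translation": [0, 0, 0], "twist": -10, "gripper": 0},
    {"translation": [0, 0, 0], "twist": -10, "gripper": 0},
    {"translation": [0, 0, 0], "twist": -10, "gripper": 0},
    {"translation": [0, 0, 0], "twist": -10, "gripper": 0},
    {"translation": [0, 0, 0], "twist": -10, "gripper": 0},
    {"translation": [0, 0, 0], "twist": -10, "gripper": 0},
    {"translation": [0, 0, 0], "twist": -10, "gripper": 0},
    {"translation": [0, 0, 0], "twist": -10, "gripper": 0},
    {"translation": [0, 0, 0], "twist": -10, "gripper": 0}
  ]
}}

```text
time_s: 8.55
eef_pos: [0.4875, 0.0863, 0.1622]
tool_rot: [-0.018, 1.0, 0.005, 0.0]
force: [0.1, -0.0, 0.5]
finger_gap: 0.0002
```

>>> {"fn": "move_arm", "kwargs": {
  "series": [
    {"translation": [0, 0, 0], "twist": -10, "gripper": 0},
    {"translation": [0, 0, 0], "twist": -10, "gripper": 0},
    {"translation": [0, 0, 0], "twist": -10, "gripper": 0},
    {"translation": [0, 0, 0], "twist": -10, "gripper": 0},
    {"translation": [0, 0, 0], "twist": -10, "gripper": 0},
    {"translation": [0, 0, 0], "twist": -10, "gripper": 0},
    {"translation": [0, 0, 0], "twist": -10, "gripper": 0},
    {"translation": [0, 0, 0], "twist": -10, "gripper": 0},
    {"translation": [0, 0, 0], "twist": -6, "gripper": 0},
    {"translation": [0, 0, 0], "twist": 0, "gripper": 0}
  ]
}}

```text
time_s: 9.8
eef_pos: [0.4874, 0.0866, 0.1622]
tool_rot: [-0.013, 0.73, 0.683, 0.012]
force: [-0.5, 0.4, -0.1]
finger_gap: -0.0001
```

```bash
python3 - <<'E'
from rig import bot
from scipy.spatial.transform import Rotation as R
o=bot.get_obs();q=o["tool_rot"];print(o["time_s"],o["joints"],o["eef_pos"]);M=R.from_quat(q[[1,2,3,0]]).as_matrix();print(M.round(4))
print(M.T@(np.array([.498,.135,.162])-o["eef_pos"])*1000 if 0 else "")
import numpy as np
print((M.T@(np.array([.498,.1352,.162])-o["eef_pos"])*1000).round(1), np.degrees(np.arctan2(M[1,0],M[0,0])))
E
```

```text
9.8 [ 0.00404964  0.28371022 -0.44385692  0.84301263  0.03624805  0.07010995] [0.48735125 0.0865768  0.16217829]
[[ 6.600e-02  9.978e-01  1.000e-04]
 [ 9.972e-01 -6.600e-02  3.620e-02]
 [ 3.620e-02 -2.300e-03 -9.993e-01]]

[49.2  7.4  1.9] 86.21283927200021
```

>>> {"fn": "move_arm", "kwargs": {
  "series": [
    {"translation": [25, 4, 0], "twist": -1, "gripper": 0},
    {"translation": [20, 3, 0], "twist": 0, "gripper": 0},
    {"translation": [0, 0, 40], "twist": 0, "gripper": 0},
    {"translation": [0, 0, 40], "twist": 0, "gripper": 0},
    {"translation": [0, 0, 25], "twist": 0, "gripper": 0},
    {"translation": [0, 0, 9], "twist": 0, "gripper": 0},
    {"translation": [0, 0, 0], "twist": 0, "gripper": 0}
  ]
}}

```text
time_s: 10.68
eef_pos: [0.4964, 0.136, 0.0498]
tool_rot: [-0.014, 0.723, 0.69, 0.012]
force: [-0.1, -0.1, 0.3]
finger_gap: 0.0002
```

```bash
python3 - <<'E'
from rig import bot
import cv2
from h import *
c=bot.capture("scene");i=c["image"][:,:,::-1][130:330,120:370]
cv2.imwrite(f"pics/scene3.png",cv2.resize(i,None,fx=3,fy=3))
o=bot.get_obs();print(o["eef_pos"],o["tool_rot"],o["joints"])
E
```

```text
[0.4969999  0.13618451 0.05041424] [-0.01323081  0.7232003   0.69039365  0.01276215] [ 0.10234403  0.45791073 -0.52301579  0.58592241  0.03655523  0.1488238 ]
```

View pics/scene3.png

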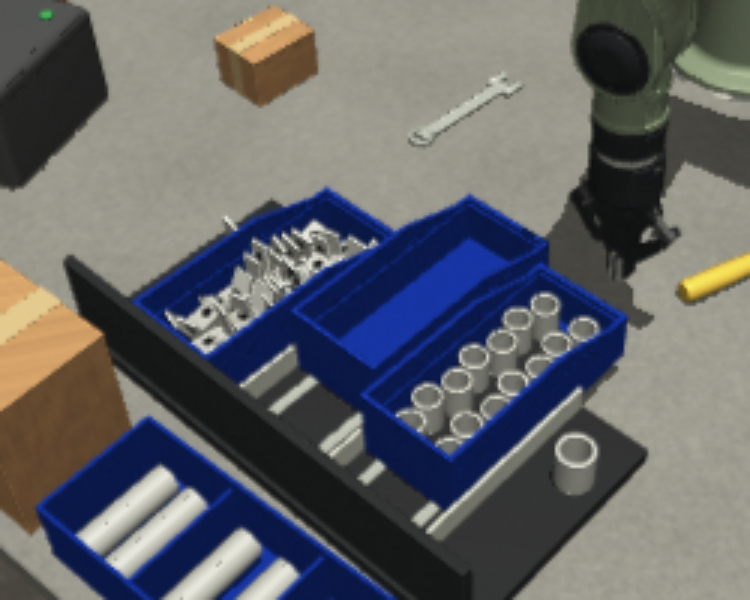

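The fingers are in front of the collar bin, clear of the empty bin and the screwdriver. I'll push with +y, slowly.

>>> {"fn": "move_arm", "kwargs": {
  "series": [
    {"translation": [0, 12, 0], "twist": 0, "gripper": 0},
    {"translation": [0, 14, 0], "twist": 0, "gripper": 0},
    {"translation": [0, 12, 0], "twist": 0, "gripper": 0},
    {"translation": [0, 6, 0], "twist": 0, "gripper": 0},
    {"translation": [0, 5, 0], "twist": 0, "gripper": 0},
    {"translation": [0, 5, 0], "twist": 0, "gripper": 0},
    {"translation": [0, 5, 0], "twist": 0, "gripper": 0},
    {"translation": [0, 5, 0], "twist": 0, "gripper": 0}
  ]
}}

```text
time_s: 11.72
eef_pos: [0.5595, 0.1335, 0.0494]
tool_rot: [-0.014, 0.723, 0.691, 0.012]
force: [-2.3, 0.1, 0.8]
finger_gap: -0.0004
```

>>> {"fn": "move_arm", "kwargs": {
  "series": [
    {"translation": [0, 5, 0], "twist": 0, "gripper": 0},
    {"translation": [0, 5, 0], "twist": 0, "gripper": 0},
    {"translation": [0, 5, 0], "twist": 0, "gripper": 0},
    {"translation": [0, 5, 0], "twist": 0, "gripper": 0},
    {"translation": [0, 5, 0], "twist": 0, "gripper": 0}
  ]
}}

```text
time_s: 12.35
eef_pos: [0.5854, 0.1323, 0.0494]
tool_rot: [-0.014, 0.723, 0.691, 0.012]
force: [-2.9, -0.6, -0.5]
finger_gap: -0.0
```

>>> {"fn": "move_arm", "kwargs": {
  "series": [
    {"translation": [0, 5, 0], "twist": 0, "gripper": 0},
    {"translation": [0, 5, 0], "twist": 0, "gripper": 0},
    {"translation": [0, 4, 0], "twist": 0, "gripper": 0},
    {"translation": [0, 4, 0], "twist": 0, "gripper": 0}
  ]
}}

```text
time_s: 12.85
eef_pos: [0.6034, 0.1314, 0.0494]
tool_rot: [-0.014, 0.723, 0.691, 0.012]
force: [-3.0, -1.9, -0.5]
finger_gap: -0.0001
```

>>> {"fn": "move_arm", "kwargs": {
  "series": [
    {"translation": [0, 3, 0], "twist": 0, "gripper": 0},
    {"translation": [0, 3, 0], "twist": 0, "gripper": 0},
    {"translation": [0, 2, 0], "twist": 0, "gripper": 0},
    {"translation": [0, 2, 0], "twist": 0, "gripper": 0}
  ]
}}

```text
time_s: 13.35
eef_pos: [0.6133, 0.1311, 0.0495]
tool_rot: [-0.014, 0.723, 0.691, 0.012]
force: [-2.9, -1.4, -0.9]
finger_gap: -0.0002
```

>>> {"fn": "move_arm", "kwargs": {
  "series": [
    {"translation": [0, 2, 0], "twist": 0, "gripper": 0},
    {"translation": [0, 2, 0], "twist": 0, "gripper": 0},
    {"translation": [0, 1, 0], "twist": 0, "gripper": 0}
  ]
}}

```text
time_s: 13.72
eef_pos: [0.6184, 0.1309, 0.0495]
tool_rot: [-0.013, 0.723, 0.691, 0.013]
force: [-2.8, -2.2, -0.2]
finger_gap: 0.0002
```

>>> {"fn": "move_arm", "kwargs": {
  "series": [
    {"translation": [0, 1, 0], "twist": 0, "gripper": 0},
    {"translation": [0, 1, 0], "twist": 0, "gripper": 0}
  ]
}}

```text
time_s: 13.98
eef_pos: [0.6186, 0.1309, 0.0495]
tool_rot: [-0.015, 0.723, 0.691, 0.011]
force: [-8.6, -1.6, 6.1]
finger_gap: 0.0
```

>>> {"fn": "move_arm", "kwargs": {
  "series": [
    {"translation": [0, 1, 0], "twist": 0, "gripper": 0},
    {"translation": [0, 1, 0], "twist": 0, "gripper": 0},
    {"translation": [0, 0, 0], "twist": 0, "gripper": 0}
  ]
}}

```text
time_s: 14.35
eef_pos: [0.6185, 0.1309, 0.0495]
tool_rot: [-0.016, 0.723, 0.691, 0.01]
force: [-13.5, -2.4, 9.2]
finger_gap: -0.0002
```

>>> {"fn": "move_arm", "kwargs": {
  "series": [
    {"translation": [0, -8, 0], "twist": 0, "gripper": 0},
    {"translation": [0, -30, 0], "twist": 0, "gripper": 0},
    {"translation": [0, -50, 0], "twist": 0, "gripper": 0},
    {"translation": [0, -45, 0], "twist": 0, "gripper": 0},
    {"translation": [0, 0, -50], "twist": 0, "gripper": 0},
    {"translation": [0, 0, -50], "twist": 0, "gripper": 0},
    {"translation": [0, -40, -50], "twist": 0, "gripper": 0},
    {"translation": [0, -40, -30], "twist": 0, "gripper": 0},
    {"translation": [0, 0, 0], "twist": 0, "gripper": 0},
    {"translation": [0, 0, 0], "twist": 0, "gripper": 0}
  ]
}}

```text
time_s: 15.6
eef_pos: [0.4118, 0.134, 0.229]
tool_rot: [-0.013, 0.723, 0.691, 0.014]
force: [0.2, -0.3, 0.9]
finger_gap: 0.0002
```

```bash
python3 - <<'E'
from rig import bot
import cv2,pickle
from h import *
d=pickle.load(open("c0.pkl","rb"))
for n in("scene","top"):
    c=bot.capture(n);i=c["image"]
    if n=="top":
        bins(c,dict(col=(206,257,85,235),emp=(260,303,120,235),bra=(306,358,80,235)))
    cv2.imwrite(f"pics/{n}4.png",i[:,:,::-1])
o=bot.get_obs();print(o["time_s"],o["eef_pos"],o["force"])
E
```

```text
col front x med 0.6307 slope 0.065 ymid 0.1235 sides [0.1824 0.0621] minx depth 0.6272
emp front x med 0.529 slope 0.087 ymid 0.0009 sides [ 0.0549 -0.0574] minx depth 0.4566
bra front x med 0.6185 slope 0.077 ymid -0.1265 sides [-0.0664 -0.1897] minx depth 0.615
15.7 [0.41126007 0.13378755 0.22797741] [-0.26208009  0.43030155  0.28706307]
```

View pics/top4.png

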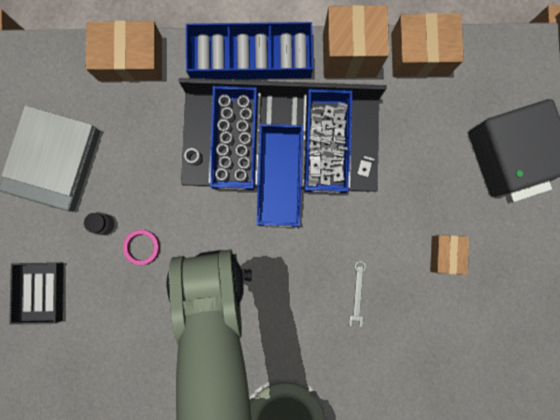

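View pics/scene4.png

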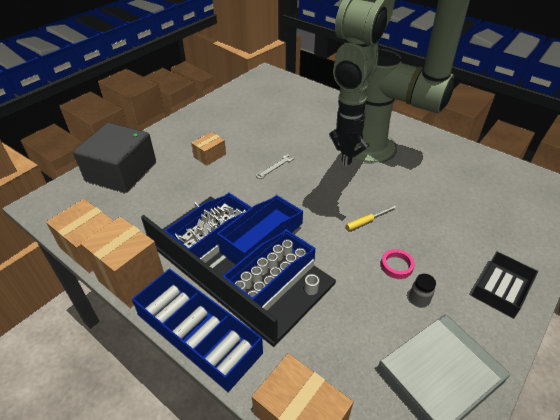

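Both full bins sit against the back panel, with fronts at rows 188 and 192 in the top view. The empty bin is unmoved, its front still at x = 0.529. The tools are where they were and the arm is clear, so I'll hand the job in.

```bash
python3 -c "
from rig import bot
print(bot.sign_off())"
```

```text
the job is handed in; nothing more can be done
None
```

I pushed the bracket bin and then the collar bin home with the closed fingertips, at about 40 mm/s or less, then handed the job in with the arm clear.

- **Full bins:** both moved under about 3 N. At the end each one stopped and the force rose to about 14 N, with the fingertips at x = 0.606 m for the bracket bin and 0.6185 m for the collar bin. Those stops agree with each other to about 1 mm once the rack's turn of about 3° is allowed for. They are about 3 mm beyond the home position I had estimated from the images.
- **Empty bin:** its front measured x = 0.529 m both before and after, so it is still drawn out by about 0.09 m.
- **Loose parts and tools:** by eye they are where they were in the final pictures. I did not measure them again, and in the top view the arm hides the screwdriver, so only the scene view shows it.
- **Wrist joint:** on the way to the collar bin, the last joint ran up against its range limit (it read 3.1406 against 3.14 rad). That tilted the tool by about 2°, so I turned it half a turn the other way and made the collar push with that small tilt. No fault was reported.

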